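Unlock and open the conveyor drive box

ROBOT

A 6-joint arm with a two-finger parallel gripper is mounted at the origin on the work surface. World frame = base frame: x ahead of the robot, y to its left, z up, the work surface at z = 0. Lengths are in m, angles in rad, forces in N, time in s.
With the tool pointing down it reaches from about 0.275 to 0.725 m from the base axis. Payload 5.6 kg.
Tool frame: the origin (TCP) lies at the very end of the fingers, on their centre line; the grasp point (between the pads) lies 19 mm behind it; y points along the fingers, x is the direction in which the jaws open and shut, and the axes are right-handed (so a half turn about y gives the same grasp; the last joint's range is limited). The gripper opens to 85 mm and grips with 20 to 120 N. Pads are 22 mm wide; open, the fingers measure 114 mm over their backs; the gripper's body (76 mm by 85 mm) begins 54 mm behind the grasp point. The pads swing forward as they close: fully open they stand 13 mm farther back than shut.
Start: joints at [-1.03, 0.255, 0.108, 0, -1.424, -0.285], TCP at [0.139, -0.532, 0.231] pointing down, gripper open.
Joint ranges: [-2.95, 2.95], [-1.21, 1.97], [-1.09, 1.5], [-2.87, 1.71], [-2.94, -0.07], [-3.05, 3.05]. Speed limits (rad/s): [2.57, 2.57, 3.14, 3.14, 3.14, 3.14].

INTERFACE

Orientations are given as a rotation vector (axis times angle).
In Python, from rig import manip gives the robot as it stands. Calls block until the motion is done:
- manip.goto(position, orientation): joint-space move of the TCP to a pose.
- manip.move_l(position, attitude=None, rate=0.15): straight line of the TCP; attitude=None keeps the orientation; rate is the mean speed in m/s.
- manip.set_joints(angles): joint-space move.
- manip.grip(opening, newtons=None): finger opening in m; newtons is the grip in N (None keeps the last); returns when the fingers have stopped.
- manip.hold(seconds).
- manip.solve_ik(position, orientation): joint angles nearest the present ones, or None.
- manip.state(): the state.
- manip.get_image(name): name is "side" or "top" or "wrist"; returns a dict with "frame" (384x512x3 uint8, blue, green, red), "vertical_fov" (degrees; the focal length in pixels is half the picture's height over the tangent of half this angle, whatever the lens; pixels are square), "cx", "cy" (the principal point, pixels), "extrinsics" (4x4, takes a point from camera to world coordinates). Camera axes: x right, y up, looking along -z (the intrinsics and any distortion apply to the point x, -y, -z); pixel columns grow to the right and rows downward; lengths in m; the calibration is good to about 2 mm. A picture is of the moment at which its call begins. There is no depth.
A pose or a line that the arm cannot do raises manip.IKError and nothing moves.
- manip.sign_off(): hands the job in, once; it reports no verdict.
The state is a dict: "time_s": time; "q": joint angles; "joint_vel": joint speeds; "effort": joint torques, N m; "tool_pos": TCP position; "orientation": TCP orientation; "wrist_force": force on the tool from outside, world axes, zero at the start; "wrist_torque": the same for the moment, N m; "finger_gap": finger opening in m.
Only numpy, scipy, OpenCV 4.12 (cv2) and the standard library are available. Lean on these libraries where they do the work, as an engineer would, in place of code of your own. Each camera call takes 0.05 s, during which the arm holds its last target.

TASK

Two grey sheet-metal drive boxes with white top panels stand beside the mould conveyor, each locked by a key-operated cam latch. On the wider box, turn the key a full quarter turn clockwise (seen from above) to unlock it, then swing its panel up on its hinge until it stands upright, and leave it standing open. Leave the narrow box locked.

Things in the scene. Friction and masses are not known exactly. Their poses are not given: they have to be found in the camera images.
- wide_key (a joint): The key in the cam latch of the wide box, in rad: near 0 when locked (it may start up to 0.2), 1.57 (its stop) after a full quarter turn clockwise seen from above. It turns stiffly (about 0.06 N m) and stays where it is left. The cam keeps the panel shut until the key is past about 1.1.
- wide_key_grip (a point): Middle of the key's flat bow, on the key's upright axis, 26 mm above the panel's top. Bow: dark steel plate 36 mm long (x of this point), 9 mm thick (y), 14 to 40 mm above the panel; z up. The key stays in the lock. At 0 the bow points at the panel's free edge. It stands on the panel 41 mm in from that edge, 80 mm left (+y) of the box's middle.
- wide_panel (a joint): Opening angle of the wide box's top panel, in rad: 0 shut and level, 1.57 upright, 1.75 its stop. The hinge is stiff (0.5 N m, about 5 N at the bar in all when lifting) and the panel stays at any angle where it is let go.
- wide_bar (a point): Middle of the panel's pull bar: round steel, 12 mm thick, 110 mm long, parallel to the hinge, 34 mm beyond the panel's free edge (robot's side), 25 mm above its top face; ends joined to the panel. Pinch it from above; it can roll between the fingers as the panel turns up. 30 mm right (-y) of the box's middle; moves with the panel. y along the bar, x to the hinge, z out of the panel.
- wide_hinge (a point): Middle of the panel's hinge line, along its far edge, 80 mm above the table. y along the hinge, x away from the panel, z out of its top. Shut, the bar lies 200 mm to -x and 30 mm to +z of it; opening turns about +y, bar going up and over to +x. Box: 250 mm wide (y), 170 deep (x), 80 high, fixed to the table; panel 246 x 166 x 5 mm.
- narrow_key (a joint): The key of the narrow box (150 mm wide, otherwise alike, with a bar 60 mm long), in rad: 0 locked. A bystander: leave it locked.

How it is judged:
On the way, in this order (a step that is already met when the one before it is completed fails the run):
1. the wide box's key is turned at least 70 degrees clockwise while its panel is still shut (value of joint wide_key above 1.22 rad and value of joint wide_panel below 0.1 rad), for 0.1 s.
2. the wide box's panel is swung up past 65 degrees (value of joint wide_panel above 1.134 rad), for 0.2 s.
At the end, for the whole second after the job is handed in: The wide box's key is turned at least 70 degrees clockwise from locked, its panel stands open at rest by at least 65 degrees from shut, and the narrow box's key is within 28 degrees of locked (value of joint wide_key above 1.22 rad and value of joint wide_panel above 1.134 rad and velocity of joint wide_panel between -0.1 and 0.1 rad/s and value of joint narrow_key below 0.5 rad); the robot touches nothing.
It fails at once if the narrow box's key is turned more than 28 degrees (0.5 rad) from locked (value of joint narrow_key above 0.5 rad).
It also fails if it takes over 48 s, if anything falls off the work surface, if the arm or the gripper's body presses on something with over 40 N, if the wrist force passes 120 N, or if a joint passes its speed limit or range.

## Working session

There is one attempt and no reset: what is moved stays moved. The work goes in short steps, each a Python script; the robot and the scene stay as the last script left them, time stands still between calls to the robot, and variables do not carry over. Pictures are saved under pics/ and viewed, and the job is handed in when it is done.

```bash
mkdir -p pics; ls
python3 - <<'E'
from rig import manip
import cv2
for n in ["side","top","wrist"]:
    d=manip.get_image(n); cv2.imwrite(f"pics/{n}0.png",d["frame"])
    print(n,d["vertical_fov"],d["cx"],d["cy"],[k for k in d]); print(d["extrinsics"].round(4) if hasattr(d["extrinsics"],'round') else d["extrinsics"])
print(manip.state())
E
```

```text
pics
side 55.506348928595266 260.09781477220025 191.09321661081398 ['frame', 'vertical_fov', 'cx', 'cy', 'extrinsics']
[[ 0.9607  0.1439 -0.2373  0.359 ]
 [-0.2775  0.5033 -0.8183 -0.5813]
 [ 0.0017  0.8521  0.5234  0.5244]
 [ 0.      0.      0.      1.    ]]
top 53.9532148597537 260.0690088770813 188.34747214852902 ['frame', 'vertical_fov', 'cx', 'cy', 'extrinsics']
[[ 0.0292  0.9889 -0.1458  0.4328]
 [-0.9995  0.0312  0.011   0.0149]
 [ 0.0154  0.1454  0.9893  0.9025]
 [ 0.      0.      0.      1.    ]]
wrist 59.02139349634078 254.25812884854074 195.18153454478153 ['frame', 'vertical_fov', 'cx', 'cy', 'extrinsics']
[[-0.2523 -0.919  -0.303   0.0635]
 [ 0.9676 -0.2389 -0.0812 -0.5523]
 [ 0.0022 -0.3137  0.9495  0.3732]
 [ 0.      0.      0.      1.    ]]
{'time_s': 0.15, 'q': array([-1.03040647e+00,  2.55607258e-01,  1.07248803e-01, -3.03578620e-04,
       -1.42390941e+00, -2.84630546e-01]), 'joint_vel': array([ 0.00022137,  0.00015636,  0.00510624,  0.00243564,  0.00027251,
       -0.00035771]), 'effort': array([-1.22307061e-03, -3.86934900e+01,  2.38081670e+01,  5.36671847e+00,
       -4.54234498e-03, -1.51562688e-05]), 'tool_pos': array([ 0.139081  , -0.53172035,  0.2305923 ]), 'orientation': array([-1.07588042, -1.39547469,  1.39403723]), 'wrist_force': array([-0.25279264,  1.14051259,  0.04471078]), 'wrist_torque': array([-0.02824163,  0.00243146, -0.03940649]), 'finger_gap': 0.0852927533263609}
```

View pics/top0.png

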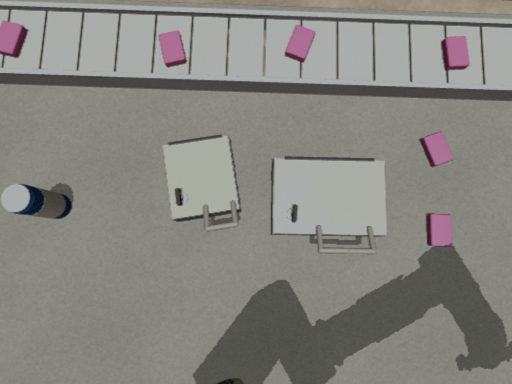

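View pics/side0.png

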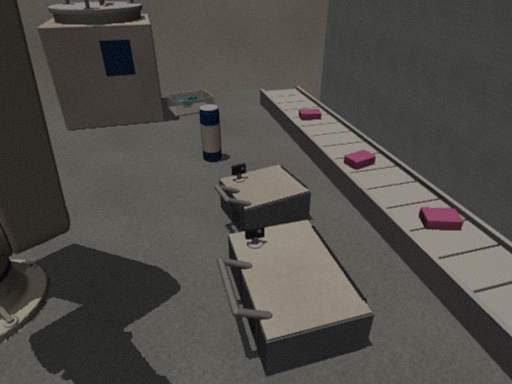

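Top picture: the wide box has panel corners near (272,158), (385,159), (386,236) and (272,235), its key near (294,213), and its bar at (320–375, 251). The narrow box is on the left (+y). I'll zoom in for precise corners.

Run:
```python
import cv2
t=cv2.imread("pics/top0.png"); s=cv2.imread("pics/side0.png")
c=t[145:265,260:400]; cv2.imwrite("pics/topc.png",cv2.convertScaleAbs(cv2.resize(c,None,fx=5,fy=5,interpolation=cv2.INTER_CUBIC),alpha=1.2))
c=s[210:370,205:375]; cv2.imwrite("pics/sidec.png",cv2.convertScaleAbs(cv2.resize(c,None,fx=3.7,fy=3.7,interpolation=cv2.INTER_CUBIC),alpha=1.5))
```

```text
(no output)
```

View pics/topc.png

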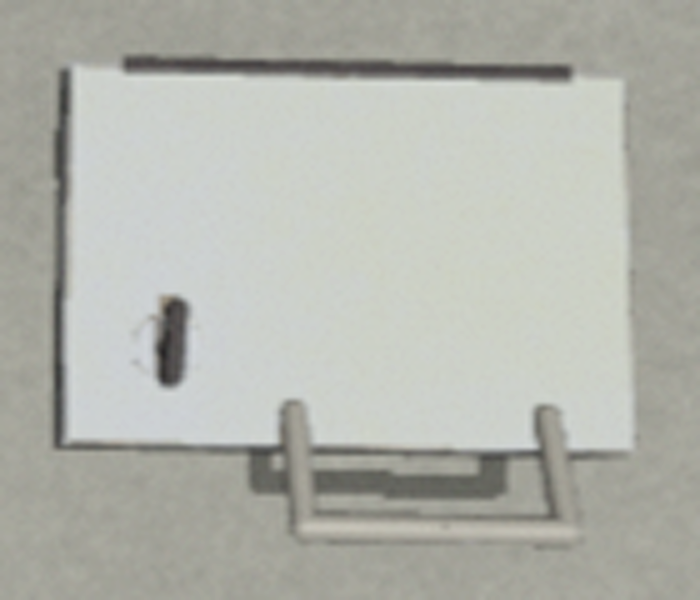

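View pics/sidec.png

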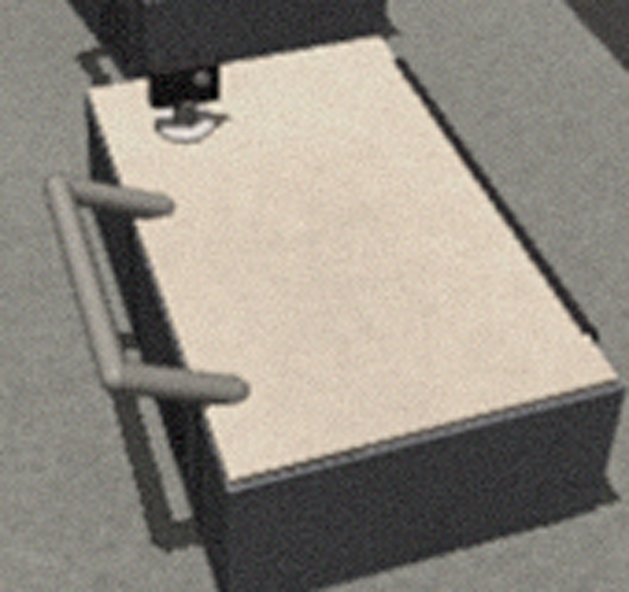

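Panel top is at z = 0.085. I'll fit the box pose (x, y, yaw) to panel corners, bar ends and key in both views.

```bash
cat > fit.py <<'E'
import numpy as np, cv2, pickle
from scipy.optimize import least_squares
from rig import manip
cams={n:manip.get_image(n) for n in ["side","top"]}
def proj(n,P):
    d=cams[n]; E=np.array(d["extrinsics"]); p=(np.asarray(P)-E[:3,3])@E[:3,:3]
    f=192/np.tan(np.radians(d["vertical_fov"]/2))
    return np.c_[d["cx"]+f*p[:,0]/-p[:,2], d["cy"]-f*p[:,1]/-p[:,2]]
def W(L,s): # local frame: hinge middle origin on z=.08
    c,si=np.cos(s[2]),np.sin(s[2]); L=np.asarray(L,float)
    return np.c_[s[0]+c*L[:,0]-si*L[:,1], s[1]+si*L[:,0]+c*L[:,1], .08+L[:,2]]
if __name__=="__main__":
    # FL(hinge,+y) FR NR NL ; bar ends +y,-y ; 
    L=[[0,.123,.005],[0,-.123,.005],[-.166,-.123,.005],[-.166,.123,.005],[-.2,.025,.03],[-.2,-.085,.03]]
    t=np.array([[75,66],[624,80],[633,449],[65,442],[300,527],[572,533]],float); t=(t+.5)/5-.5+[260,145]
    s=np.array([[385,40],[618,383],[230,483],[90,90],[57,183],[112,377]],float); s=(s+.5)/3.7-.5+[205,210]
    for use in ["top","side","both"]:
        def r(x):
            o=[]
            if use!="side": o.append(proj("top",W(L,x))-t)
            if use!="top": o.append(proj("side",W(L,x))-s)
            return np.concatenate(o).ravel()
        q=least_squares(r,[.55,-.1,0],loss="soft_l1"); print(use,q.x.round(4)); print(r(q.x).reshape(-1,2).round(1).tolist())
    x=q.x; print("bar",W([[-.2,-.03,.03]],x),"key",W([[-.125,.08,.031]],x))
    for n,o,k in(("top",[260,145],5),("side",[205,210],3.7)):
        for a in (0,.1,.2):
            c,si=np.cos(-a),np.sin(-a)
            B=[[-.125+c*u,.08+si*u,.045] for u in(-.018,.018)]
            print(n,a,((proj(n,W(B,x))-o)*k).round(0).tolist())
E
python3 fit.py
```

```text
top [ 0.6242 -0.1462  0.0085]
[[-0.6, -0.2], [0.0, -0.4], [0.3, 0.9], [0.3, -0.1], [0.7, 0.0], [-1.0, -0.1]]
side [ 6.226e-01 -1.512e-01 -5.000e-04]
[[-0.1, -0.9], [0.7, -0.0], [-1.1, -0.3], [-0.1, -0.5], [0.3, 1.3], [0.1, 0.3]]
both [ 0.6235 -0.1486  0.0036]
[[0.5, -0.1], [1.1, 0.3], [1.1, 1.6], [1.0, 0.0], [1.4, 0.4], [-0.3, 0.5], [-0.4, -1.7], [0.5, -1.6], [-0.5, -1.7], [-0.1, -1.2], [0.5, 0.5], [0.6, -0.9]]
bar [[ 0.42357295 -0.17934139  0.11      ]] key [[ 0.49817513 -0.0690712   0.111     ]]
top 0 [[178.0, 384.0], [179.0, 297.0]]
top 0.1 [[174.0, 383.0], [184.0, 297.0]]
top 0.2 [[170.0, 383.0], [188.0, 298.0]]
side 0 [[150.0, 64.0], [220.0, 51.0]]
side 0.1 [[149.0, 62.0], [221.0, 54.0]]
side 0.2 [[149.0, 59.0], [222.0, 56.0]]
```

```bash
cat > h.py <<'E'
import numpy as np
from scipy.spatial.transform import Rotation as R
def down(phi):
    x=np.array([np.cos(phi),np.sin(phi),0]); y=np.array([0,0,-1.]); return R.from_matrix(np.c_[x,y,np.cross(x,y)]).as_rotvec()
E
python3 - <<'E'
from rig import manip
from h import *
print(R.from_rotvec(manip.state()["orientation"]).as_matrix().round(3))
k=[.498,-.068,.25]
for p in (np.pi/2-.1,-np.pi/2-.1):
    for d in (0,-.5,-1,-1.5,-1.6):
        q=manip.solve_ik([.498,-.068,.095],down(p+d)); print(round(p,2),d,None if q is None else np.round(q,2))
for p in(0,np.pi): print(p,[None if (q:=manip.solve_ik(v,down(p))) is None else np.round(q,2) for v in ([.4236,-.179,.091],[.654,-.179,.261],[.654,-.179,.33])])
E
```

```text
[[-0.253 -0.    -0.967]
 [ 0.967  0.001 -0.253]
 [ 0.001 -1.     0.   ]]
1.47 0 [ 0.18  0.25 -0.26  0.   -1.06 -1.85]
1.47 -0.5 [ 0.18  0.25 -0.26  0.   -1.06 -2.35]
1.47 -1 [ 0.18  0.25 -0.26  0.   -1.06 -2.85]
1.47 -1.5 [ 0.18  0.25 -0.26  0.   -1.06  2.94]
1.47 -1.6 [ 0.18  0.25 -0.26  0.   -1.06  2.84]
-1.67 0 [ 0.18  0.25 -0.26  0.   -1.06  1.29]
-1.67 -0.5 [ 0.18  0.25 -0.26  0.   -1.06  0.79]
-1.67 -1 [ 0.18  0.25 -0.26  0.   -1.06  0.29]
-1.67 -1.5 [ 0.18  0.25 -0.26  0.   -1.06 -0.21]
-1.67 -1.6 [ 0.18  0.25 -0.26  0.   -1.06 -0.31]
0 [None, None, None]
3.141592653589793 [array([-0.06,  0.17, -0.37,  0.  , -1.03,  0.06]), array([-0.04,  0.52,  0.58,  0.  , -1.63,  0.04]), array([-0.04,  0.55,  0.8 ,  0.  , -1.82,  0.04])]
```

The φ = −π/2 branch keeps joint 6 well within its range. I'm moving above the key for a wrist-camera check.

Run:
```python
from rig import manip
from h import *
import cv2,pickle
manip.goto([.498,-.068,.20],down(-np.pi/2-.1)); manip.grip(.045,30)
s=manip.state();print(s["time_s"],s["tool_pos"],s["finger_gap"])
d=manip.get_image("wrist"); pickle.dump(d,open("w1.pkl","wb")); cv2.imwrite("pics/w1.png",d["frame"])
d2=manip.get_image("side"); cv2.imwrite("pics/s1.png",d2["frame"])
```

```text
2.8333 [ 0.498001   -0.06811302  0.20003618] 0.04466448018839526
```

View pics/w1.png

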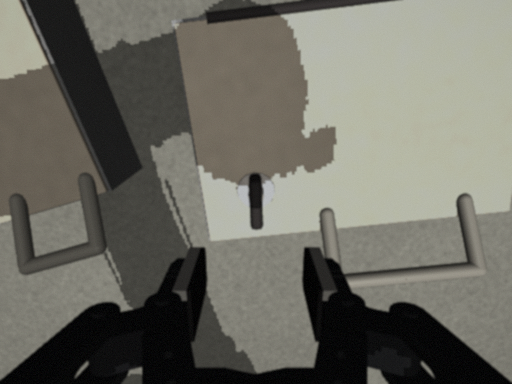

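The key's bow is at (256, 174–229), almost parallel to the fingers. The near-left panel corner is at (211,240), and the bar ends are at (343,281) and (480,270). I'll refine with this view.

Run:
```python
import fit,pickle,numpy as np,cv2
from fit import proj,W,least_squares
d=pickle.load(open("w1.pkl","rb")); fit.cams["wrist"]=d
c=d["frame"][160:300,190:500]
cv2.imwrite("pics/w1c.png",cv2.convertScaleAbs(cv2.resize(d["frame"][160:250,200:320],None,fx=6,fy=6,interpolation=cv2.INTER_CUBIC),alpha=2))
L=[[0,.123,.005],[-.166,.123,.005],[-.2,.025,.03],[-.2,-.085,.03]]
w=np.array([[177,24],[211,240],[343,281],[480,270]],float)
r=lambda x:(proj("wrist",W(L,x))-w).ravel()
q=least_squares(r,[.62,-.148,0],loss="soft_l1"); print(q.x.round(4),r(q.x).round(1))
for x in (q.x,[.6235,-.1486,.0036],[.6242,-.1462,.0085]):
  print("pose",np.round(x,4),"key",W([[-.125,.08,.031]],x).round(4))
  for a in (0,.1,.2):
    C,S=np.cos(-a),np.sin(-a)
    print(a,proj("wrist",W([[-.125+C*u,.08+S*u,.045] for u in(-.018,.018)],x)).round(1).tolist())
```

```text
[ 0.6256 -0.1503  0.007 ] [ 0.  -1.1  1.3  1.5 -4.9  1.4  0.2 -0.8]
pose [ 0.6256 -0.1503  0.007 ] key [[ 0.5    -0.0712  0.111 ]]
0 [[261.6, 231.0], [256.2, 181.7]]
0.1 [[259.1, 231.2], [258.9, 181.6]]
0.2 [[256.5, 231.1], [261.6, 181.7]]
pose [ 0.6235 -0.1486  0.0036] key [[ 0.4982 -0.0691  0.111 ]]
0 [[258.8, 233.7], [253.4, 184.6]]
0.1 [[256.2, 233.8], [256.1, 184.5]]
0.2 [[253.7, 233.7], [258.8, 184.6]]
pose [ 0.6242 -0.1462  0.0085] key [[ 0.4985 -0.0673  0.111 ]]
0 [[256.3, 233.5], [250.6, 184.5]]
0.1 [[253.8, 233.6], [253.2, 184.3]]
0.2 [[251.2, 233.5], [255.9, 184.4]]
```

View pics/w1c.png

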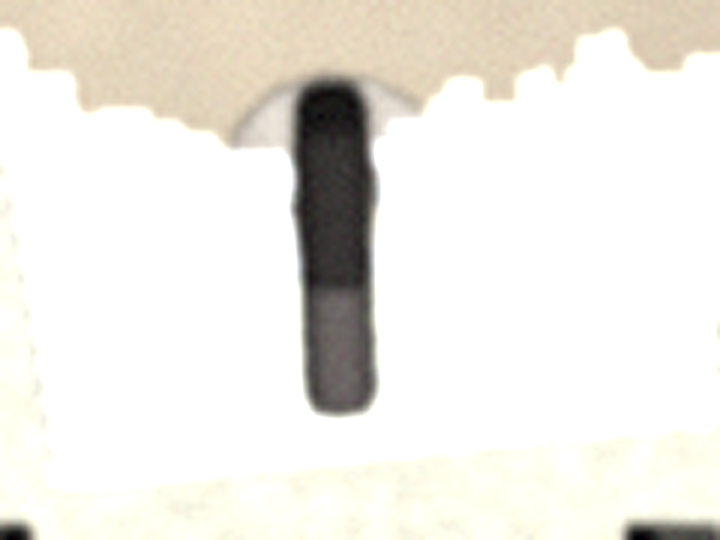

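The wrist view puts the key at about (0.4995, −0.069) with an initial angle of about 0.07. Next I descend, grip it and turn.

Run:
```python
from rig import manip
from h import *
import cv2
p0=-np.pi/2-.07+.005; P=[.4995,-.069,.094]
manip.goto([*P[:2],.15],down(p0)); manip.move_l(P,down(p0),rate=.1)
print("f",manip.state()["wrist_force"].round(1))
manip.grip(0.0,40)
s=manip.state();print(s["time_s"],s["tool_pos"],"gap",s["finger_gap"],s["wrist_force"].round(1),s["wrist_torque"].round(2))
for d in (.3,.6,.9,1.2,1.5):
    q=manip.state()["q"].copy(); q[5]=manip.solve_ik(P,down(p0-d))[5]; qq=manip.solve_ik(P,down(p0-d))
    manip.set_joints(qq)
    s=manip.state();print(d,round(s["time_s"],2),"gap",s["finger_gap"].round(4),s["wrist_force"].round(1),s["wrist_torque"].round(2),np.round(s["q"][5],3))
for n in("top","side","wrist"): cv2.imwrite(f"pics/{n}2.png",manip.get_image(n)["frame"])
```

```text
f [ 0.1  0.3 -0.6]
4.4833 [ 0.49994705 -0.06914981  0.0947303 ] gap 0.009072501700497221 [-0.8 -1.1  4.6] [-0.07  0.32 -0.03]Traceback (most recent call last):
  File "<stdin>", line 12, in <module>
AttributeError: 'float' object has no attribute 'round'
```

The gap is 9.07 mm, so the bow is held, with low forces. The first 0.3 rad was done before the print bug; I'm carrying on.

Run:
```python
from rig import manip
from h import *
import cv2
p0=-np.pi/2-.07+.005; P=[.4995,-.069,.094]
for d in (.6,.9,1.2,1.45,1.5):
    manip.set_joints(manip.solve_ik(P,down(p0-d)))
    s=manip.state();print(d,round(s["time_s"],2),"gap",round(s["finger_gap"],4),s["wrist_force"].round(1),s["wrist_torque"].round(2),np.round(s["q"][5],3))
for n in("top","side","wrist"): cv2.imwrite(f"pics/{n}2.png",manip.get_image(n)["frame"])
```

```text
0.6 5.27 gap 0.0092 [-1.2 -4.1  5.5] [-1.45  0.55 -0.05] 0.735
0.9 5.66 gap 0.009 [-1.4 -4.9  5.8] [-1.83  0.87 -0.01] 0.435
1.2 6.05 gap 0.0091 [-3.  -5.6  6.9] [-1.97  1.18 -0.05] 0.135
1.45 6.4 gap 0.0093 [-5.  -6.1  7.9] [-1.94  1.69 -0.07] -0.115
1.5 6.65 gap 0.009 [-4.7 -6.1  8.2] [-1.96  1.78 -0.03] -0.165
```

View pics/wrist2.png

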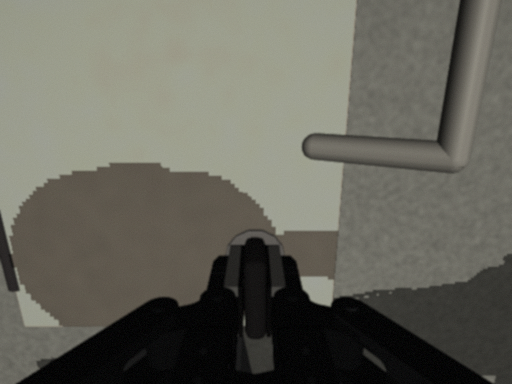

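View pics/side2.png

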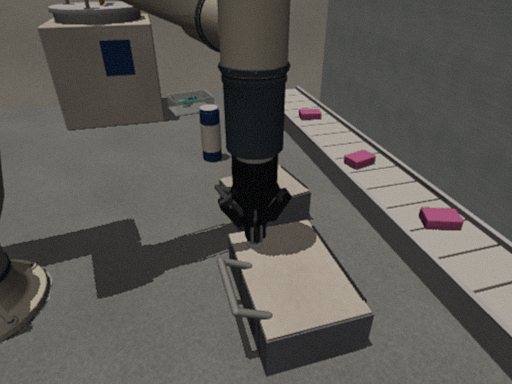

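The bow is in the pads and now lies across (at (256, 240–330) in the wrist picture), so the key is near 1.57. I'll nudge it slightly, release and check.

Run:
```python
from rig import manip
from h import *
import cv2
p0=-np.pi/2-.07+.005; P=[.4995,-.069,.094]
manip.set_joints(manip.solve_ik(P,down(p0-1.53)))
s=manip.state();print(round(s["time_s"],2),s["wrist_force"].round(1),s["wrist_torque"].round(2))
manip.grip(.04); manip.move_l([*P[:2],.2],rate=.2)
manip.goto([.425,-.18,.18],down(np.pi))
s=manip.state();print(round(s["time_s"],2),s["wrist_force"].round(1),s["finger_gap"],s["tool_pos"])
for n in("top","side","wrist"): cv2.imwrite(f"pics/{n}3.png",manip.get_image(n)["frame"])
```

```text
7.05 [-5.2 -5.6 10.1] [-1.94  1.88  0.08]
8.73 [ 0.7  0.7 -0.4] 0.04005970242113644 [ 0.42412746 -0.18034849  0.17900072]
```

View pics/wrist3.png

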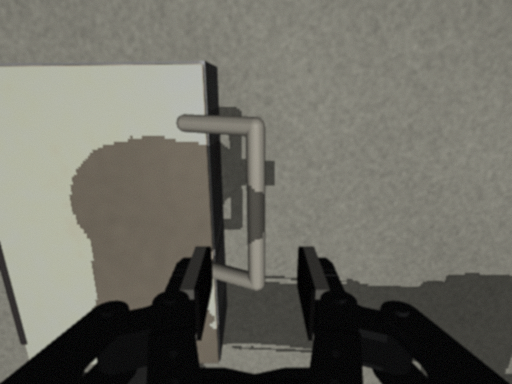

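View pics/side3.png

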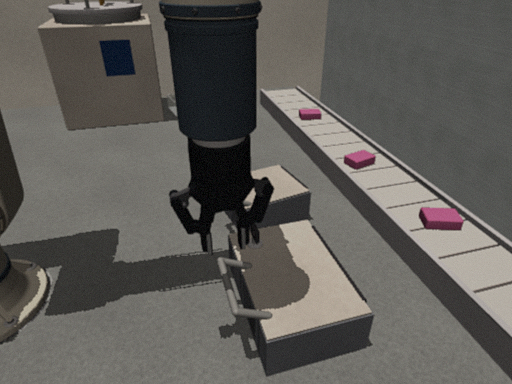

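View pics/top3.png

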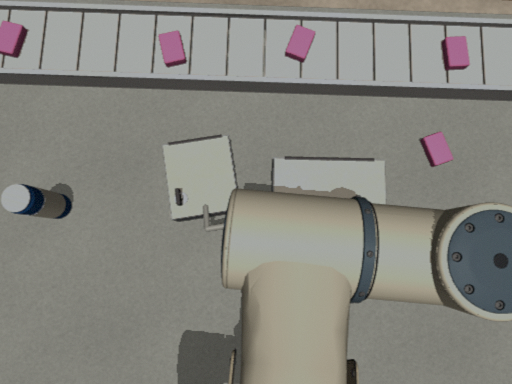

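In the wrist picture the bar sits at column 256 between the fingers, with its ends at rows 125 (−y) and 283 (+y). I'll check those against the calibration.

Run:
```python
import fit,numpy as np
from fit import *
fit.cams["wrist"]=manip.get_image("wrist")
w=np.array([[257,283],[257,125]],float)
for x in ([.625,-.149,.005],[.6235,-.1486,.0036]):
    print(proj("wrist",W([[-.2,.025,.03],[-.2,-.085,.03]],x)).round(1).tolist())
q=least_squares(lambda x:(proj("wrist",W([[-.2,.025,.03],[-.2,-.085,.03]],x))-w).ravel(),[.625,-.149,0]);print(q.x,q.fun, W([[-.2,-.03,.03]],q.x))
```

```text
[[258.1, 280.5], [258.0, 125.4]]
[[260.2, 281.3], [260.6, 126.5]]
[ 0.62575765 -0.14879441  0.00307274] [-0.00240825 -1.79220037  0.00310579  1.32248294] [[ 0.42585078 -0.17940881  0.11      ]]
```

Agreement is within about 1 mm. Now I grip the bar and start the lift in small arc steps.

```bash
cat > arc.py <<'E'
from rig import manip
from h import *
H=np.array([.6255,-.1494,.08]); B0=np.array([.4257,-.1794,.110]); T0=np.array([.4257,-.1794,.092])
def bar(t): 
    c,s=np.cos(t),np.sin(t); v=B0-H; return H+np.array([v[0]*c+v[2]*s,v[1],-v[0]*s+v[2]*c])
def tcp(t): return T0+bar(t)-B0
E
python3 - <<'E'
from arc import *
import cv2
O=down(np.pi)
print([manip.solve_ik(tcp(t),O) is not None for t in np.linspace(0,1.6,9)], tcp(1.57))
manip.goto([*T0[:2],.15],O); manip.move_l(T0,O,rate=.1)
manip.grip(0,35); s=manip.state();print(round(s["time_s"],2),s["finger_gap"],s["wrist_force"].round(1),s["wrist_torque"].round(2))
for t in (.1,.2,.3,.4):
    manip.move_l(tcp(t),O,rate=.1)
    s=manip.state();print(t,round(s["time_s"],2),round(s["finger_gap"],4),s["wrist_force"].round(1),s["wrist_torque"].round(2))
for n in("side","wrist"): cv2.imwrite(f"pics/{n}4.png",manip.get_image(n)["frame"])
E
```

```text
[True, True, True, True, True, True, True, True, True] [ 0.65534088 -0.1794      0.26182383]
10.38 0.010524030649026721 [-5.2 -0.4  6.4] [0.39 1.92 0.05]
0.1 10.73 0.0103 [-4.5 -0.9  0.5] [-0.23  1.82  0.1 ]
0.2 11.08 0.0106 [-7.7 -0.8  1.6] [-0.02  2.56  0.13]
0.3 11.43 0.0107 [-9.4  0.7  3.6] [0.26 3.2  0.08]
0.4 11.78 0.0108 [-10.9   1.7   5.5] [0.68 4.03 0.1 ]
```

View pics/side4.png

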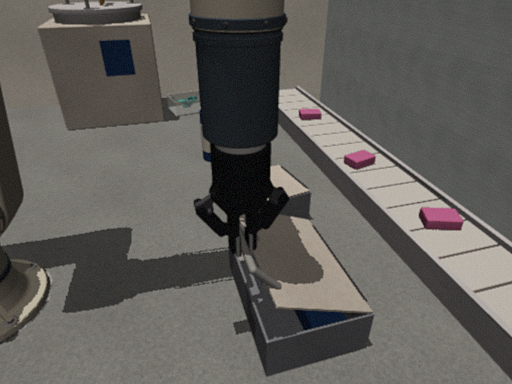

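The side picture shows the panel rising, with the blue interior visible at (320,318). Forces are modest, so I'm continuing.

Run:
```python
from arc import *
import cv2
O=down(np.pi)
for t in (.5,.6,.7,.8,.9,1.0,1.1):
    manip.move_l(tcp(t),O,rate=.1)
    s=manip.state();print(t,round(s["time_s"],2),round(s["finger_gap"],4),s["wrist_force"].round(1),s["wrist_torque"].round(2))
    if abs(s["wrist_force"]).max()>45 or s["finger_gap"]<.006: break
for n in("side","wrist"): cv2.imwrite(f"pics/{n}5.png",manip.get_image(n)["frame"])
```

```text
0.5 12.23 0.0105 [-13.5   2.4   9.1] [1.24 4.96 0.09]
0.6 12.58 0.0107 [-16.9   5.   12.9] [1.85 5.85 0.04]
0.7 12.93 0.0105 [-18.2   7.3  18. ] [2.57 6.57 0.06]
0.8 13.28 0.0108 [-16.5   8.8  19.6] [2.81 6.1  0.16]
0.9 13.63 0.0106 [-13.1   7.6  17.6] [2.56 4.48 0.17]
1.0 13.98 0.0107 [-7.7  7.  15.7] [2.4  3.15 0.17]
1.1 14.33 0.0106 [-5.6  7.2 11.6] [2.11 1.86 0.18]
```

View pics/side5.png

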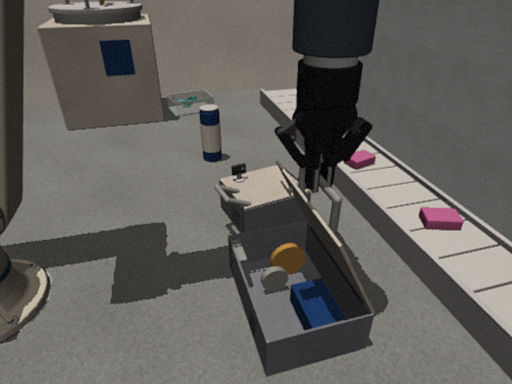

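View pics/wrist5.png

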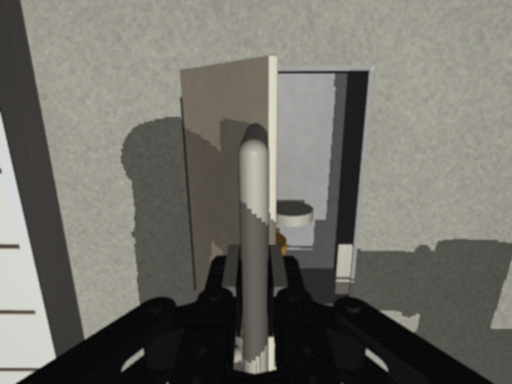

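The panel is at about 1.1 rad with the bar still held; the wrist picture shows the bar running down column 255. Next I bring it upright, release and back off upward.

Run:
```python
from arc import *
import cv2
O=down(np.pi)
for t in (1.2,1.3,1.4,1.5,1.56):
    manip.move_l(tcp(t),O,rate=.1)
    s=manip.state();print(t,round(s["time_s"],2),round(s["finger_gap"],4),s["wrist_force"].round(1),s["wrist_torque"].round(2))
    if abs(s["wrist_force"]).max()>45 or s["finger_gap"]<.006: break
manip.grip(.036); p=manip.state()["tool_pos"]
manip.move_l([p[0],p[1],.34],rate=.1)
s=manip.state();print(round(s["time_s"],2),s["wrist_force"].round(1),s["tool_pos"])
for n in("side","wrist"): cv2.imwrite(f"pics/{n}6.png",manip.get_image(n)["frame"])
```

```text
1.2 14.78 0.0107 [-1.8  5.4  9.8] [1.8  1.14 0.15]
1.3 15.13 0.0102 [-0.5  4.4  6.7] [1.49 0.3  0.14]
1.4 15.48 0.0105 [1.4 4.3 6.6] [ 1.38 -0.18  0.15]
1.5 15.83 0.0104 [2.5 3.1 5.6] [ 1.25 -0.5   0.16]
1.56 16.11 0.0108 [3.1 3.6 5.1] [ 1.25 -0.64  0.16]
17.4 [-1.2  0.2 -0.4] [ 0.65311514 -0.17950433  0.33922612]
```

View pics/side6.png

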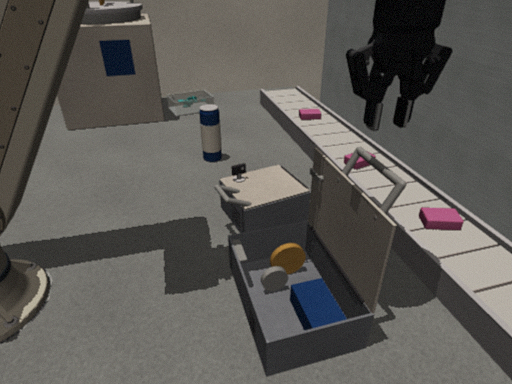

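View pics/wrist6.png

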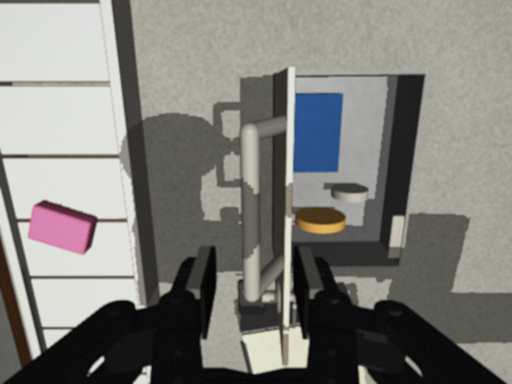

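The panel stands upright at (345,215) in the side picture, and the gripper is clear above it. I'll move aside and check the key and panel angles.

Run:
```python
from arc import *
import cv2
try: manip.move_l([.40,-.3,.36],rate=.2)
except manip.IKError as e: print(e)
s=manip.state();print(round(s["time_s"],2),s["wrist_force"].round(1),s["tool_pos"],abs(s["joint_vel"]).max())
f=manip.get_image("top")["frame"];cv2.imwrite("pics/top7.png",cv2.resize(f[130:260,150:400],None,fx=3.2,fy=3.2,interpolation=cv2.INTER_CUBIC))
f=manip.get_image("side")["frame"];cv2.imwrite("pics/side7.png",cv2.resize(f[130:330,210:410],None,fx=3,fy=3,interpolation=cv2.INTER_CUBIC))
import fit
from fit import *
for t in(1.3,1.4,1.5,1.57,1.65):
    c,s_=np.cos(t),np.sin(t)
    P=[H+np.array([-.166*c+.005*s_,y+.0004,.166*s_+.005*c]) for y in(.123,-.123)]+[H+np.array([-.2*c+.03*s_,y,.2*s_+.03*c]) for y in(.025,-.085)]
    print(t,((proj("side",P)-[210,130])*3).round(0).tolist())
```

```text
19.06 [-0.4  1.3 -0.8] [ 0.40071042 -0.29967975  0.35944845] 0.002722351596557103
1.3 [[256.0, 65.0], [467.0, 310.0], [356.0, 71.0], [467.0, 179.0]]
1.4 [[282.0, 57.0], [503.0, 298.0], [393.0, 64.0], [509.0, 169.0]]
1.5 [[307.0, 52.0], [538.0, 288.0], [428.0, 60.0], [550.0, 164.0]]
1.57 [[325.0, 49.0], [562.0, 284.0], [452.0, 60.0], [577.0, 163.0]]
1.65 [[345.0, 48.0], [589.0, 280.0], [478.0, 62.0], [607.0, 164.0]]
```

View pics/top7.png

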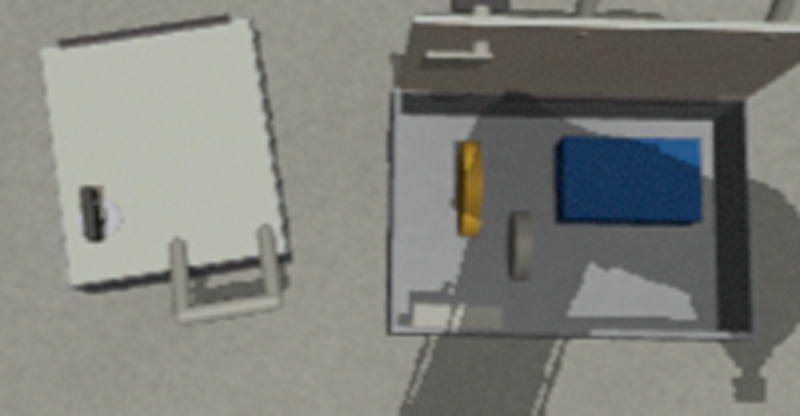

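View pics/side7.png

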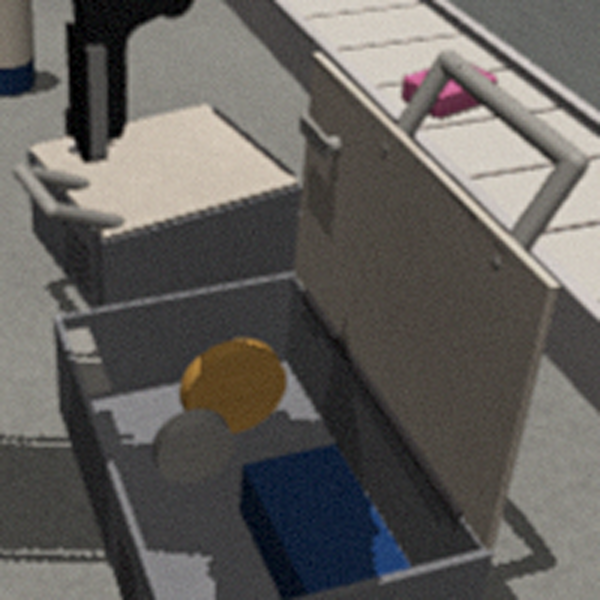

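The panel reads about 1.55 rad: its edge is at (318,52)–(555,288) in the side crop, which matches the model. The cam tongue at (460,52) in the top crop lies parallel to the hinge, so the key has made its quarter turn. The narrow key at (92,213) still points at its free edge.

Run:
```python
from rig import manip
manip.sign_off()
```

```text
the job is handed in; nothing more can be done
```

I turned the wide box's key a full quarter turn clockwise, swung its panel upright and left it standing open. I handed the job in at about 19 s; sign-off gives no verdict.

- **Key:** I turned the tool 1.53 rad from a key start of about 0.07 rad. The wrist torque changed sign at the end, which suggests the key reached its stop. The cam tongue under the panel now lies parallel to the hinge, which fits a quarter turn. I only saw the tongue, not the bow itself, after opening.
- **Panel:** it reads about 1.55 rad in the side picture compared with the model. It stayed in place after I let go.
- **Narrow box:** its key looks unmoved, still pointing at its free edge.
- **Robot:** it is clear of everything and still. Wrist force stayed below about 30 N at every reading.
- **Disagreements:** the camera views differed by up to 5 mm on the box position, so I relied on the wrist view. While holding the 12 mm bar the gap read about 10.5 mm, but the grip never slipped.

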